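# Packing two sets of marble gifts into their trays

## Robot

A 6-joint arm with a two-finger parallel gripper is mounted at the origin on the work surface. World frame = base frame: x ahead of the robot, y to its left, z up, the work surface at z = 0. Lengths are in m, angles in rad, forces in N, time in s.
With the tool pointing down it reaches from about 0.3 to 0.775 m from the base axis. Payload 14.6 kg.
Tool frame: the origin (TCP) lies on the mounting face of the last link; the fingertips stand 199 mm ahead of it and the grasp point (between the pads) lies 180 mm ahead of it; z points along the fingers, y is the line along which they close (so a half turn about z gives the same grasp; the last joint's range is limited). The gripper opens to 94 mm and grips with 3 to 60 N. Pads are 16 mm wide; open, the fingers measure 119 mm over their backs; the gripper's body (75 mm by 177 mm) begins 78 mm behind the grasp point.
Start: joints at [1.136, 0.3, 1.521, -0, 1.321, -0.067], TCP at [0.198, 0.513, 0.405] pointing down, gripper open.
Joint ranges: [-3.03, 3.03], [-0.79, 2.21], [0.23, 2.52], [-1.04, 4.18], [0, 3.07], [-2.55, 2.55]. Speed limits (rad/s): [2.22, 2.22, 2.57, 3.14, 3.14, 3.14].

## Interface

Orientations are given as [roll, pitch, yaw] about the fixed x, y, z axes, in that order (R = Rz(yaw) Ry(pitch) Rx(roll)).
In Python, from station import telemetry, cams, workorder, finder gives the robot as it stands.
- The arm moves only by the tool jog_arm, never from a script. Its argument "rows" is a list of rows, each an object with "gripper": the finger opening in m, from 0 to 0.094; "slide": the shift along the tool's x, y, z in m, a list of three; "spin": the turn about the tool's z in rad. In form: [{"gripper": gripper, "slide": [tx, ty, tz], "spin": spin}, ...]. A call has 1 to 8 rows; each row is the pose to reach, as a shift and turn from the pose commanded when the call began, along the tool's axes at that moment; what a row does not reach only later rows make up. A row lasts 1/10 s, in which the tool goes at most 50 mm and 8.59 degrees, less where a joint would pass 70% of its speed; a pose out of reach is approached as far as the arm can. A call with a gripper value outside its range is refused whole. The fingers move at their own pace and stop on an object; "squeeze" is the grip in N (left out, the last holds). Time passes only in rows, so rows that repeat a pose let the fingers close. It gives the time, the measured TCP pose, the force, the opening and the grip force at its end, in the units of the state.
- telemetry.get_obs(): the state, without advancing time (a new reading comes with each control period).
- cams.camera(name): name is "scene" or "top" or "wrist"; returns (picture, depth): 400x640x3 uint8, red, green, blue; 400x640 float32, m along the optical axis (not along the pixel's ray), 0 where there is no reading.
- cams.camera_info(name): a dict with "camera_matrix" (3x3 intrinsics, pixels), "k1" (the pictures are not rectified: a ray, as slopes to the right and down, at radius r is drawn at 1 + k1 r^2 times it, then the intrinsics apply), "R" (3x3) and "t" (3): a world point X has camera coordinates R X + t; the wrist camera has in their place "tool_from_camera" (4x4, takes a point from camera to tool coordinates, whose origin is the TCP and whose axes are the flange's). Camera axes: x right, y down, z forward; pixel columns grow to the right and rows downward; lengths in m; the calibration is good to about 2 mm. A picture is of the moment at which its call begins: read the wrist's pose just before it. camera_info takes no time and is no camera call.
- workorder.hand_in(): hands the job in; it is judged then, once.
Trained networks look in the newest picture that a camera, given by its name, has taken for a name from the list of things; names that differ only in an ending like _2 or _b are one class to them, and where a whole thing is asked for, a point or a joint stands for the part that bears it (a point fixed in the world has none). Each returns a list of dicts, best first, with "confidence" (0 to 1); they miss things now and then, are a little off and sometimes report something else, mostly with a low value. They report only what shows in the picture. A call takes as long as a camera call. They do not tell look-alikes from the thing itself.
- finder.find_in(target, camera): "point" ([x, y, z] in m, in world coordinates, good to about 4 mm: the middle of the surface that is visible of it).
- finder.masks_of(target, camera): "region" (400x640 bool, what is visible of it).
The state is a dict: "time_s": time; "qpos": joint angles; "joint_vel": joint speeds; "tau": joint torques, N m; "ee_pos": TCP position; "eef_rot": TCP orientation; "force": force on the tool from outside, world axes, zero at the start; "moment": the same for the moment, N m; "grip_width": finger opening in m; "grip_force": force on a finger pad.
Only numpy, scipy, OpenCV 4.12 (cv2) and the standard library are available. Lean on these libraries where they do the work, as an engineer would, in place of code of your own. Each camera call takes 0.05 s, during which the arm holds its last target. There are 200 camera calls.

## Task

Two gift sets of finished marble are to be packed from the bench into the plywood trays. The long tray takes the larger egg in its round dimple, the tealight holder in its square pocket and the fanlight plaque in its oblong pocket; the short tray takes the smaller egg in its round dimple and the rosette tile in its square pocket. Each piece must lie fully down in its pocket, the eggs standing upright and set down gently without a knock; let go of everything, and leave the hammer, the brush and the mortar where they are.

Things in the scene. Friction and masses are not known exactly. Their poses are not given: they have to be found in the camera images.
- large_egg: Larger of two white marble eggs, standing upright, blunt end down, on a ground flat foot 22 mm across. 54 mm diameter at its widest, 32 mm above the foot; 68 mm tall; about 270 g. Origin: centre of the foot, z up along the egg.
- small_egg: Smaller of two white marble eggs, standing upright, blunt end down, on a ground flat foot 18 mm across. 39 mm diameter at its widest, 23 mm above the foot; 50 mm tall; about 110 g. Origin: centre of the foot, z up along the egg.
- rosette_tile: Square white marble tile, 58 x 58 mm, 24 mm thick, lying flat with a rosette and a border carved on top (up to 2.5 mm higher, look only); about 210 g. Origin: centre of the underside; x and y square to its sides.
- tealight_holder: Round white marble tealight holder like a short column drum with a well in its top: 58 mm diameter at the bottom and top rims (52 mm at the waist), 34 mm tall; well 42 mm wide, 18 mm deep; about 150 g. Origin: centre of the underside.
- fanlight_plaque: Pierced fan-shaped white marble plaque, lying flat, 22 mm thick, about 200 g: straight sill 84 mm long, half-round arch, flat keystone 22 mm wide at the top of the arch. Origin: underside, centre of the 60 x 84 mm outline; x points from the sill (face at x = -30 mm) to the keystone (face at x = +30 mm), y along the sill. Grip it from sill to keystone; it fits its pocket either way round.
- long_tray: Fixed plywood tray, 100 mm (x) by 274 mm (y), 12 mm thick, origin under its centre. Pockets in a row along y at x = 0, 6 mm deep, floor 6 mm above the bench: round dimple 52 mm across at y = -99 mm, square 74 x 74 mm at y = -24 mm, oblong 76 (x) by 100 mm (y) at y = +75 mm. Pockets are about 8 mm larger all round than the pieces: fingers round a piece must stay above the tray's top (12 mm).
- short_tray: Fixed plywood tray, 100 mm (x) by 164 mm (y), 12 mm thick, origin under its centre. Pockets in a row along y at x = 0, 6 mm deep, floor 6 mm above the bench: round dimple 52 mm across at y = -44 mm, square 74 x 74 mm at y = +31 mm. Fingers round a piece must stay above the tray's top (12 mm).
- hammer: Carver's hammer lying on the bench beyond the trays, about 260 mm long, x along the handle towards the head; loose, to be left alone. Origin: at its underside, near the middle.
- brush: Green-handled bench brush lying at the right of the bench, loose, to be left alone. Origin: at its underside, near the middle; x along its length.
- mortar: White marble mortar bowl, 100 mm across the rim, 65 mm tall, standing at the left of the bench, loose, to be left alone. Origin: centre of its underside.
Not all that is in view belongs to the job. What is shaped like the small_egg but orange or pink is not meant.

How it is judged:
By the outcome, as a careful person would: the job done as asked, in the order asked, and still so for the second after the job is handed in, with the robot touching nothing.
It also fails if it takes over 112 s, if anything falls off the work surface, if the arm or the gripper's body presses on something with over 40 N, if the wrist force passes 120 N, or if a joint passes its speed limit or range.

## Working session

There is one attempt and no reset: what is moved stays moved. The work goes in short steps, Python scripts to look and compute and a tool call to move; the robot and the scene stay as the last step left them, time stands still between calls to the robot, and variables do not carry over. Pictures are saved under pics/ and viewed, at most 14 in all, crops included, and the job is handed in when it is done.

Besides the shell and the picture viewer there is one more tool, called after "Request:" as a command line: name --argument value ..., lists and objects as JSON in quotes. jog_arm: Moves the arm, as the interface text tells. Its arguments: {"type":"object","properties":{"rows":{"type":"array","items":{"type":"object","properties":{"gripper":{"type":"number"},"slide":{"type":"array","items":{"type":"number"}},"spin":{"type":"number"}}}},"squeeze":{"type":"number"}},"required":["rows"]}

```bash
mkdir -p pics; ls; python3 - <<'E'
from station import telemetry, cams, finder
import cv2
o=telemetry.get_obs(); print(o['time_s'],o['ee_pos'],o['eef_rot'],o['grip_width'])
for c in ['top','scene']:
    p,d=cams.camera(c); cv2.imwrite(f'pics/{c}0.png',p[:,:,::-1])
    i=cams.camera_info(c); print(c,i)
    for n in ['large_egg','small_egg','rosette_tile','tealight_holder','fanlight_plaque','long_tray','short_tray','hammer','brush','mortar']:
        print(n,[(x['point'],round(x['confidence'],2)) for x in finder.find_in(n,c)][:4])
print(cams.camera_info('wrist'))
print(telemetry.get_obs()['time_s'])
E
```

```text
pics
0.0 [0.19773944 0.51319    0.40407945] [-3.14040957e+00 -7.35895730e-05  2.77383699e+00] 0.09457204419156777
top {'camera_matrix': array([[458.76725514,   0.        , 320.54642   ],
       [  0.        , 458.76725514, 200.90229171],
       [  0.        ,   0.        ,   1.        ]]), 'k1': -0.026423565259949093, 'R': array([[-0.00760828, -0.99992809, -0.00927031],
       [-0.99530781,  0.00846674, -0.09638813],
       [ 0.09645968,  0.00849346, -0.99530065]]), 't': array([0.02301182, 0.53042739, 1.2352983 ])}
large_egg [([0.4283, 0.1625, 0.0593], 0.64)]
small_egg [([0.2633, -0.3591, 0.0425], 0.69), ([0.4479, -0.2868, 0.0424], 0.58), ([0.3433, -0.3541, 0.0414], 0.57), ([0.3474, -0.2801, 0.0456], 0.55)]
rosette_tile [([0.364, 0.273, 0.0254], 0.59)]
tealight_holder [([0.4675, -0.0147, 0.0274], 0.91)]
fanlight_plaque [([0.4088, -0.1676, 0.0203], 0.59), ([0.4523, 0.4672, 0.0471], 0.19)]
long_tray [([0.5903, 0.2084, 0.0117], 0.73)]
short_tray [([0.6137, -0.1939, 0.0099], 0.71)]
hammer [([0.7787, 0.0076, 0.024], 0.79)]
brush [([0.4609, -0.4592, 0.0154], 0.8)]
mortar []
scene {'camera_
[... 890 characters left out ...]
 0.81)]
hammer [([0.7831, -0.0004, 0.0269], 0.95)]
brush [([0.469, -0.4695, 0.0163], 0.84)]
mortar [([0.4543, 0.4644, 0.0528], 0.72)]
{'camera_matrix': array([[350.87030788,   0.        , 321.29907014],
       [  0.        , 350.87030788, 196.29607534],
       [  0.        ,   0.        ,   1.        ]]), 'k1': -0.02605867141205886, 'tool_from_camera': array([[-1.10022466e-03, -9.60424854e-01, -2.78537051e-01,
         8.02768096e-02],
       [ 9.99999395e-01, -1.05339458e-03, -3.17794919e-04,
        -6.69645615e-04],
       [ 1.18087198e-05, -2.78537232e-01,  9.60425432e-01,
         1.92339864e-02],
       [ 0.00000000e+00,  0.00000000e+00,  0.00000000e+00,
         1.00000000e+00]])}
1.1
```

View pics/top0.png

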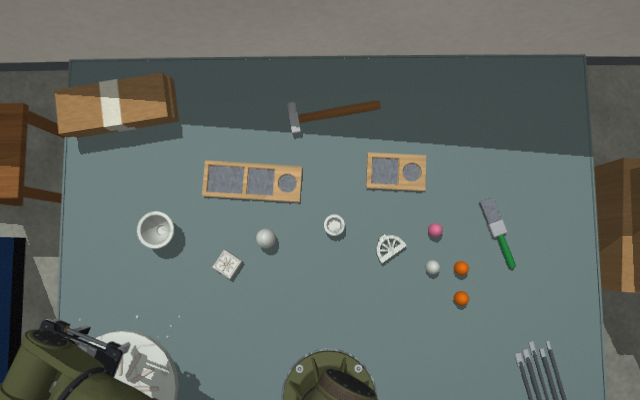

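View pics/scene0.png

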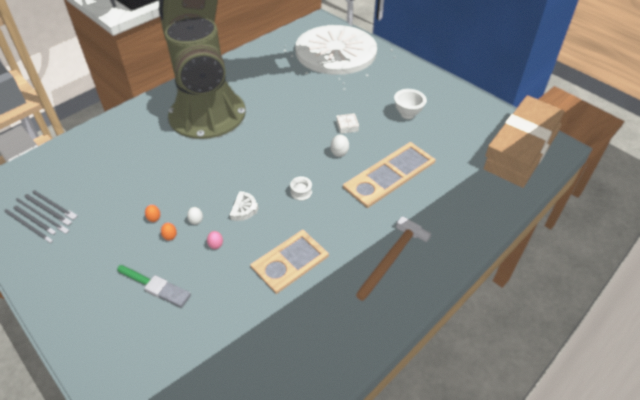

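Top view: the large egg is at (265,239), the tile at (228,264), the tealight holder at (334,226) and the plaque at (391,248). The long tray is at (252,182) with its dimple on the right, the short tray at (396,172) with its dimple also on the right. The hammer is at (330,112), the brush at (497,233) and the mortar at (156,230).
Small-egg look-alikes: pink (435,230), orange (461,268), orange (461,298), white (432,268). The white one is the right choice; I'll check it in a crop.

```bash
cat > h.py <<'E'
import numpy as np, cv2
from scipy.optimize import least_squares
from scipy.spatial.transform import Rotation as Ro
from station import telemetry, cams, finder
def cloud(c, p=None):
    """world xyz per pixel (400x640x3), picture"""
    o=telemetry.get_obs()
    pic,d=cams.camera(c); i=cams.camera_info(c)
    uv=np.stack(np.meshgrid(np.arange(640.),np.arange(400.)),-1).reshape(-1,1,2)
    n=cv2.undistortPoints(uv,i['camera_matrix'],np.array([i['k1'],0,0,0])).reshape(400,640,2)
    X=np.dstack([n*d[...,None],d])
    if c=='wrist':
        T=i['tool_from_camera']; X=X@T[:3,:3].T+T[:3,3]
        X=X@Ro.from_euler('xyz',o['eef_rot']).as_matrix().T+o['ee_pos']
    else: X=(X-i['t'])@i['R']
    X[d==0]=np.nan
    return X,pic
def rect(P):
    (c,s,a)=cv2.minAreaRect(P[:,:2].astype(np.float32)*1000)
    return np.round(c,1),np.round(s,1),round(a,1)
def egg(P,a,c,z0):
    f=lambda v:np.sqrt(((P[:,0]-v[0])**2+(P[:,1]-v[1])**2)/a**2+(P[:,2]-z0-v[2])**2/c**2)-1
    r=least_squares(f,[*P[:,:2].mean(0),0],loss='soft_l1',f_scale=.05); return np.round(r.x*1000,1),round(r.cost/len(P),5)
def mask(n,c,near=None):
    return finder.masks_of(n,c)
E
python3 - <<'E'
from h import *
for c in ['top','scene']:
    X,pic=cloud(c); Z=X[...,2]
    if c=='top': cv2.imwrite('pics/crop.png',cv2.resize(pic[215:310,370:480,::-1],None,fx=5,fy=5,interpolation=2))
    b=X[(abs(X[...,0]-.52)<.02)&(abs(X[...,1]-.0-.1)<.04)]; print(c,'bench z',np.nanmedian(b[:,2]),b[:,2].std())
    def near(x,y,r,z0,z1): return X[(np.hypot(X[...,0]-x,X[...,1]-y)<r)&(Z>z0)&(Z<z1)]
    print('LE',egg(near(.435,.161,.045,.012,.08),.027,.036,.032))
    print('SE',egg(near(.353,-.282,.035,.010,.06),.0195,.027,.023))
    for n,x,y,z0,z1 in [('tile',.366,.27,.018,.035),('tea',.467,-.016,.028,.05),('plaque',.408,-.168,.016,.03)]:
        P=near(x,y,.065,z0,z1); print(n,rect(P),len(P),np.median(P[:,2]))
        if n=='tea': print(np.round(np.array(cv2.minEnclosingCircle(P[:,:2].astype(np.float32)*1000)[0]),1))
    hsv=cv2.cvtColor(pic,cv2.COLOR_RGB2HSV); wood=(hsv[...,0]<25)&(hsv[...,1]>70)&(hsv[...,2]>90)
    for n,x,y,r in [('long',.59,.206,.16),('short',.614,-.196,.1)]:
        P=X[wood&(np.hypot(X[...,0]-x,X[...,1]-y)<r)&(Z>0.0)&(Z<.02)]; print(n,rect(P),len(P),np.median(P[:,2]))
E
```

```text
top bench z 0.0009449127292356532 0.004474862662823068
LE (array([4.306e+02, 1.697e+02, 2.000e-01]), np.float64(0.00076))
SE (array([ 3.499e+02, -2.838e+02, -3.000e-01]), np.float64(0.00124))
tile (array([361.2, 277.1]), array([58.6, 58.9]), 56.8) 465 0.025262148439477213
tea (array([466.5, -17.5]), array([54.4, 54.4]), 89.5) 196 0.03361041114642352
[466.  -16.9]
plaque (array([ 409.2, -163. ]), array([59.9, 83.1]), 34.7) 386 0.021550521556775594
long (array([590.5, 211.4]), array([274. , 100.1]), 85.9) 1605 0.012291229281617104
short (array([ 613.9, -192.2]), array([164.7, 100.3]), 87.2) 1157 0.012272850601681302
scene bench z 0.0027808734590784034 0.005254522031187194
LE (array([428.2, 170.6,   2.6]), np.float64(0.00158))
SE (array([ 348.1, -281.9,    1.6]), np.float64(0.00188))
tile (array([360.3, 275.9]), array([58.6, 64.1]), 56.7) 272 0.02708366152260301
tea (array([463. , -15.9]), array([56. , 58.9]), 30.0) 186 0.03456368020927811
[464.2 -16.3]
plaque (array([ 408.5, -164.2]), array([62.2, 86.9]), 36.4) 402 0.02233363779609316
long (array([591.1, 209.7]), array([273.7, 100. ]), 86.0) 684 0.01370120751002249
short (array([ 615.5, -194.2]), array([163.5,  99.9]), 86.6) 934 0.013282167877014021
```

View pics/crop.png

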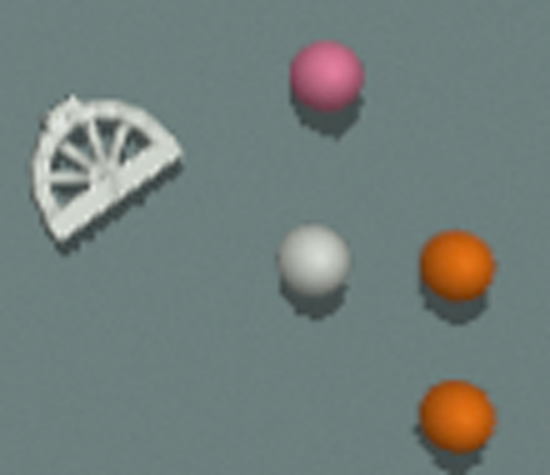

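Crop: the white egg at crop (314,260), which is top (432,268), is the small egg. The pink one (327,77) and the orange ones (457,265) and (457,415) are decoys. The two cameras agree to about 2 mm and the fitted sizes match, so I'm planning the first legs.

```bash
cat > plan.py <<'E'
import numpy as np, sys
from station import telemetry
# usage: plan.py x y z yaw [x y z yaw ...]  (mm, rad) -> tool slide (m) and spin per leg, assuming each leg is reached exactly
o=telemetry.get_obs(); p=np.array(o['ee_pos'])*1000; w=o['eef_rot'][2]
print('t',round(o['time_s'],2),'at',np.round(p,1),'yaw',round(w,3),'F',np.round(o['force'],1),'M',np.round(o['moment'],2),'w',round(o['grip_width']*1000,1),'g',round(o['grip_force'],1))
for a in np.array(sys.argv[1:],float).reshape(-1,4):
    d=a[:3]-p; s=(w-a[3]+np.pi)%(2*np.pi)-np.pi
    print('->',a,'slide',np.round([d[0]*np.cos(w)+d[1]*np.sin(w),d[0]*np.sin(w)-d[1]*np.cos(w),-d[2]],1)/1000,'spin',round(s,3))
    p,w=a[:3],a[3]
E
python3 plan.py 429.5 170 330 1.5  429.5 170 213 1.5 429.5 170 300 1.5 583.8 111.7 300 1.5 583.8 111.7 222 1.5
```

```text
t 1.2 at [197.8 513.2 404.6] yaw 2.774 F [-0.  -0.4  0.1] M [0.01 0.   0.03] w 94.3 g 0.0
-> [429.5 170.  330.    1.5] slide [-0.3397 -0.2369  0.0746] spin 1.274
-> [429.5 170.  213.    1.5] slide [0.    0.    0.117] spin 0.0
-> [429.5 170.  300.    1.5] slide [ 0.     0.    -0.087] spin 0.0
-> [583.8 111.7 300.    1.5] slide [-0.0472  0.158  -0.    ] spin 0.0
-> [583.8 111.7 222.    1.5] slide [0.    0.    0.078] spin 0.0
```

Request:
jog_arm --rows '[{"gripper":0.094,"slide":[-0.02,-0.015,0.005],"spin":0.08},{"gripper":0.094,"slide":[-0.06,-0.04,0.013],"spin":0.22},{"gripper":0.094,"slide":[-0.1,-0.07,0.022],"spin":0.36},{"gripper":0.094,"slide":[-0.14,-0.098,0.031],"spin":0.5},{"gripper":0.094,"slide":[-0.18,-0.125,0.04],"spin":0.64},{"gripper":0.094,"slide":[-0.22,-0.153,0.048],"spin":0.78},{"gripper":0.094,"slide":[-0.26,-0.181,0.057],"spin":0.92},{"gripper":0.094,"slide":[-0.3,-0.21,0.066],"spin":1.06}]'

```text
time_s: 2.0
ee_pos: [0.4028, 0.2078, 0.3387]
eef_rot: [3.141, -0.0, 1.708]
force: [0.4, -0.1, -0.7]
grip_width: 0.094
grip_force: 0.0
```

```bash
python3 plan.py 429.5 170 330 1.5
```

```text
t 2.0 at [402.8 207.8 338.7] yaw 1.708 F [ 0.4 -0.1 -0.7] M [-0.07  0.01 -0.02] w 94.0 g 0.0
-> [429.5 170.  330.    1.5] slide [-0.0411  0.0213  0.0087] spin 0.208
```

Request:
jog_arm --rows '[{"gripper":0.094,"slide":[-0.02,0.01,0.004],"spin":0.104},{"gripper":0.094,"slide":[-0.041,0.021,0.0087],"spin":0.208},{"gripper":0.094,"slide":[-0.041,0.021,0.02],"spin":0.208},{"gripper":0.094,"slide":[-0.041,0.021,0.02],"spin":0.208}]'

```text
time_s: 2.4
ee_pos: [0.4284, 0.1719, 0.3174]
eef_rot: [-3.139, 0.001, 1.507]
force: [-0.3, 0.0, -0.1]
grip_width: 0.0939
grip_force: 0.0
```

```bash
python3 - <<'E'
from h import *
X,pic=cloud('wrist'); Z=X[...,2]
near=lambda x,y,r,z0,z1: X[(np.hypot(X[...,0]-x,X[...,1]-y)<r)&(Z>z0)&(Z<z1)]
P=near(.43,.17,.05,.012,.09); print('LE',egg(P,.027,.036,.032),len(P)); 
b=near(.47,.1,.03,-.02,.02); print(np.median(b[:,2]))
cv2.imwrite('pics/w1.png',pic[:,:,::-1])
E
python3 plan.py 429.5 170 213 1.5
```

```text
LE (array([429.2, 167.5,   0.6]), np.float64(0.0001)) 3738
0.0009056738346922555
t 2.45 at [428.3 172.3 318.1] yaw 1.508 F [ 0.5 -0.5  0.1] M [-0.01  0.04 -0.02] w 94.3 g 0.0
-> [429.5 170.  213.    1.5] slide [-0.0022  0.0013  0.1051] spin 0.008
```

View pics/w1.png

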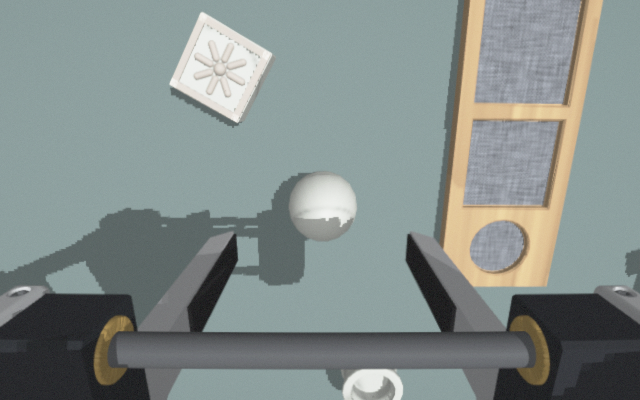

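Wrist view: the egg, at (322,206), is centred between the fingers. The tile is at (220,68), and the dimple is at (498,246) on the near end of the long tray. All three cameras agree on the egg's x.

Request:
jog_arm --rows '[{"gripper":0.094,"slide":[-0.003,0.001,0.02],"spin":0.008},{"gripper":0.094,"slide":[-0.003,0.001,0.045],"spin":0.008},{"gripper":0.094,"slide":[-0.003,0.001,0.07],"spin":0.008},{"gripper":0.094,"slide":[-0.003,0.001,0.09],"spin":0.008},{"gripper":0.094,"slide":[-0.003,0.001,0.105],"spin":0.008},{"gripper":0.094,"slide":[-0.003,0.001,0.105],"spin":0.008},{"gripper":0.065,"slide":[-0.003,0.001,0.105],"spin":0.008},{"gripper":0.06,"slide":[-0.003,0.001,0.105],"spin":0.008}]' --squeeze 15

```text
time_s: 3.25
ee_pos: [0.4296, 0.1694, 0.2147]
eef_rot: [3.14, -0.001, 1.499]
force: [0.5, -0.5, -0.4]
grip_width: 0.0812
grip_force: 0.0
```

Request:
jog_arm --rows '[{"gripper":0.056,"slide":[0,0,0],"spin":0},{"gripper":0.053,"slide":[0,0,0],"spin":0},{"gripper":0.05,"slide":[0,0,0],"spin":0},{"gripper":0.045,"slide":[0,0,0],"spin":0},{"gripper":0.045,"slide":[0,0,0],"spin":0}]'

```text
time_s: 3.75
ee_pos: [0.4295, 0.1689, 0.2139]
eef_rot: [-3.142, -0.0, 1.498]
force: [-2.2, -0.1, 4.1]
grip_width: 0.0526
grip_force: 15.0
```

```bash
python3 plan.py 429.5 169 280 1.5  583.8 111.7 280 1.5 583.8 111.7 221 1.5
```

```text
t 3.75 at [429.5 168.9 213.9] yaw 1.498 F [-2.2 -0.1  4.1] M [-0.01  0.51 -0.  ] w 52.6 g 15.0
-> [429.5 169.  280.    1.5] slide [ 0.0001  0.     -0.0661] spin -0.002
-> [583.8 111.7 280.    1.5] slide [-0.0462  0.158  -0.    ] spin 0.0
-> [583.8 111.7 221.    1.5] slide [0.    0.    0.059] spin 0.0
```

Request:
jog_arm --rows '[{"gripper":0.045,"slide":[0,0,-0.004],"spin":0},{"gripper":0.045,"slide":[0,0,-0.012],"spin":0},{"gripper":0.045,"slide":[0,0,-0.024],"spin":0},{"gripper":0.045,"slide":[0,0,-0.038],"spin":0},{"gripper":0.045,"slide":[0,0,-0.052],"spin":0},{"gripper":0.045,"slide":[0,0,-0.062],"spin":0},{"gripper":0.045,"slide":[0,0,-0.066],"spin":0},{"gripper":0.045,"slide":[0,0,-0.066],"spin":0}]'

```text
time_s: 4.55
ee_pos: [0.4295, 0.1689, 0.2802]
eef_rot: [3.141, -0.0, 1.498]
force: [0.0, 0.1, -2.4]
grip_width: 0.0527
grip_force: 15.0
```

Request:
jog_arm --rows '[{"gripper":0.045,"slide":[-0.003,0.01,0],"spin":0},{"gripper":0.045,"slide":[-0.01,0.034,0],"spin":0},{"gripper":0.045,"slide":[-0.018,0.062,0],"spin":0},{"gripper":0.045,"slide":[-0.027,0.092,0],"spin":0},{"gripper":0.045,"slide":[-0.036,0.122,0],"spin":0},{"gripper":0.045,"slide":[-0.042,0.145,0],"spin":0},{"gripper":0.045,"slide":[-0.046,0.158,0],"spin":0},{"gripper":0.045,"slide":[-0.046,0.158,0],"spin":0}]'

```text
time_s: 5.35
ee_pos: [0.585, 0.1104, 0.2784]
eef_rot: [-3.141, 0.0, 1.497]
force: [-0.6, -0.2, -1.7]
grip_width: 0.0526
grip_force: 15.0
```

```bash
python3 - <<'E'
from h import *
X,pic=cloud('wrist'); Z=X[...,2]
cv2.imwrite('pics/w2.png',pic[:,:,::-1])
X,pic=cloud('scene'); 
cv2.imwrite('pics/s2.png',cv2.resize(pic[90:230,280:460,::-1],None,fx=4,fy=4))
E
python3 plan.py 583.8 111.7 221 1.5
```

```text
t 5.45 at [583.6 111.3 278.8] yaw 1.498 F [-0.5 -0.4 -1.9] M [-0.04  0.06  0.01] w 52.8 g 15.0
-> [583.8 111.7 221.    1.5] slide [0.0004 0.0002 0.0578] spin -0.002
```

View pics/w2.png

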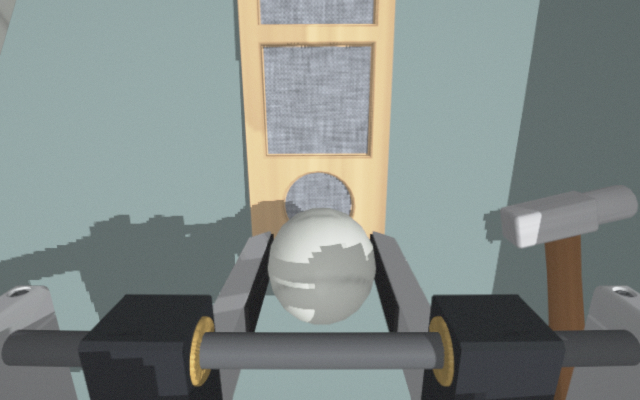

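View pics/s2.png

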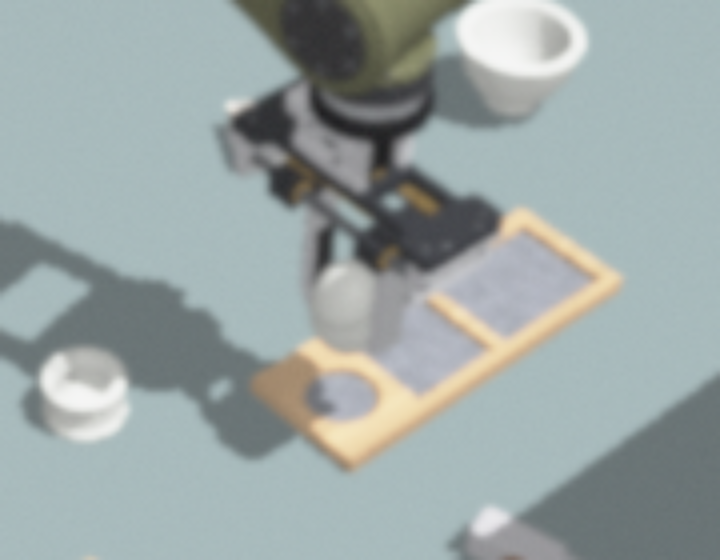

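The egg hangs upright over the dimple: wrist view (320,265), scene crop (345,305). I'll lower it and make the last millimetres slow.

Request:
jog_arm --rows '[{"gripper":0.045,"slide":[0,0,0.008],"spin":0},{"gripper":0.045,"slide":[0,0,0.022],"spin":0},{"gripper":0.045,"slide":[0,0,0.036],"spin":0},{"gripper":0.045,"slide":[0,0,0.046],"spin":0},{"gripper":0.045,"slide":[0,0,0.052],"spin":0},{"gripper":0.045,"slide":[0,0,0.0545],"spin":0},{"gripper":0.045,"slide":[0,0,0.0555],"spin":0},{"gripper":0.045,"slide":[0,0,0.0565],"spin":0}]'

```text
time_s: 6.25
ee_pos: [0.5838, 0.1115, 0.2235]
eef_rot: [3.141, -0.0, 1.498]
force: [-0.4, -0.6, -1.7]
grip_width: 0.0526
grip_force: 15.0
```

Request:
jog_arm --rows '[{"gripper":0.045,"slide":[0,0,0.0005],"spin":0},{"gripper":0.045,"slide":[0,0,0.001],"spin":0},{"gripper":0.045,"slide":[0,0,0.0015],"spin":0}]'

```text
time_s: 6.55
ee_pos: [0.5838, 0.1115, 0.2219]
eef_rot: [3.141, -0.0, 1.498]
force: [0.6, -0.5, -2.5]
grip_width: 0.0529
grip_force: 15.0
```

Request:
jog_arm --rows '[{"gripper":0.045,"slide":[0,0,0.0005],"spin":0},{"gripper":0.045,"slide":[0,0,0.001],"spin":0},{"gripper":0.045,"slide":[0,0,0.0015],"spin":0}]'

```text
time_s: 6.85
ee_pos: [0.5837, 0.1115, 0.2202]
eef_rot: [3.142, 0.0, 1.498]
force: [0.5, -1.0, -1.8]
grip_width: 0.0526
grip_force: 15.0
```

Request:
jog_arm --rows '[{"gripper":0.045,"slide":[0,0,0.0005],"spin":0},{"gripper":0.045,"slide":[0,0,0.0007],"spin":0},{"gripper":0.045,"slide":[0,0,0.0007],"spin":0}]'

```text
time_s: 7.15
ee_pos: [0.5837, 0.1115, 0.2199]
eef_rot: [3.141, -0.0, 1.498]
force: [-2.8, 1.6, 4.6]
grip_width: 0.0528
grip_force: 15.0
```

Request:
jog_arm --rows '[{"gripper":0.05,"slide":[0,0,0],"spin":0},{"gripper":0.053,"slide":[0,0,0],"spin":0},{"gripper":0.056,"slide":[0,0,0],"spin":0},{"gripper":0.06,"slide":[0,0,0],"spin":0},{"gripper":0.07,"slide":[0,0,0],"spin":0},{"gripper":0.08,"slide":[0,0,0],"spin":0},{"gripper":0.09,"slide":[0,0,0],"spin":0},{"gripper":0.09,"slide":[0,0,0],"spin":0}]' --squeeze 4

```text
time_s: 7.95
ee_pos: [0.5837, 0.1115, 0.2195]
eef_rot: [-3.142, 0.0, 1.498]
force: [-0.2, -0.6, 0.0]
grip_width: 0.088
grip_force: 0.0
```

Request:
jog_arm --rows '[{"gripper":0.094,"slide":[0,0,-0.01],"spin":0},{"gripper":0.094,"slide":[0,0,-0.03],"spin":0},{"gripper":0.094,"slide":[0,0,-0.06],"spin":0},{"gripper":0.094,"slide":[0,0,-0.09],"spin":0},{"gripper":0.094,"slide":[0,0,-0.1],"spin":0}]'

```text
time_s: 8.45
ee_pos: [0.5839, 0.1116, 0.3233]
eef_rot: [3.137, -0.001, 1.498]
force: [0.6, -0.3, -0.6]
grip_width: 0.0942
grip_force: 0.0
```

```bash
python3 - <<'E'
from h import *
X,pic=cloud('wrist'); Z=X[...,2]
near=lambda x,y,r,z0,z1: X[(np.hypot(X[...,0]-x,X[...,1]-y)<r)&(Z>z0)&(Z<z1)]
P=near(.584,.112,.04,.018,.09); print('LE',egg(P,.027,.036,.038),len(P),P[:,2].max())
E
python3 plan.py 465 -16.7 320 1.5 465 -16.7 214 1.5
```

```text
LE (array([584.3, 110. ,   0.6]), np.float64(0.0001)) 3741 0.07623413470760759
t 8.5 at [583.9 111.6 323.2] yaw 1.498 F [-1.   0.4  1.2] M [-0.    0.02  0.03] w 94.1 g 0.0
-> [465.  -16.7 320.    1.5] slide [-0.1366 -0.1093  0.0032] spin -0.002
-> [465.  -16.7 214.    1.5] slide [0.    0.    0.106] spin 0.0
```

Request:
jog_arm --rows '[{"gripper":0.094,"slide":[-0.015,-0.012,0],"spin":0},{"gripper":0.094,"slide":[-0.045,-0.036,0],"spin":0},{"gripper":0.094,"slide":[-0.08,-0.064,0],"spin":0},{"gripper":0.094,"slide":[-0.115,-0.092,0],"spin":0},{"gripper":0.094,"slide":[-0.137,-0.109,0],"spin":0},{"gripper":0.094,"slide":[-0.137,-0.109,0.01],"spin":0}]' --squeeze 15

```text
time_s: 9.1
ee_pos: [0.4635, -0.0189, 0.3095]
eef_rot: [3.141, 0.0, 1.495]
force: [0.4, -0.2, 0.3]
grip_width: 0.0938
grip_force: 0.0
```

```bash
python3 - <<'E'
from h import *
X,pic=cloud('wrist'); Z=X[...,2]
near=lambda x,y,r,z0,z1: X[(np.hypot(X[...,0]-x,X[...,1]-y)<r)&(Z>z0)&(Z<z1)]
P=near(.465,-.017,.045,.031,.045); print(rect(P),len(P),np.median(P[:,2]))
E
python3 plan.py 465 -16.7 214 1.5
```

```text
(array([464.6, -18.5]), array([56.7, 57.1]), 75.2) 2176 0.03456379824266251
t 9.15 at [464.2 -17.9 307.6] yaw 1.496 F [-0.4 -0.4 -2.6] M [-0.01  0.09  0.01] w 93.9 g 0.0
-> [465.  -16.7 214.    1.5] slide [0.0013 0.0007 0.0936] spin -0.004
```

Request:
jog_arm --rows '[{"gripper":0.094,"slide":[0,0.001,0.02],"spin":0},{"gripper":0.094,"slide":[0,0.001,0.045],"spin":0},{"gripper":0.094,"slide":[0,0.001,0.07],"spin":0},{"gripper":0.094,"slide":[0,0.001,0.085],"spin":0},{"gripper":0.094,"slide":[0,0.001,0.095],"spin":0},{"gripper":0.08,"slide":[0,0.001,0.095],"spin":0},{"gripper":0.065,"slide":[0,0.001,0.095],"spin":0},{"gripper":0.058,"slide":[0,0.001,0.095],"spin":0}]'

```text
time_s: 9.95
ee_pos: [0.4663, -0.0171, 0.2151]
eef_rot: [3.14, 0.0, 1.498]
force: [-0.3, -0.3, -0.2]
grip_width: 0.0735
grip_force: 0.0
```

Request:
jog_arm --rows '[{"gripper":0.056,"slide":[0,0,0],"spin":0},{"gripper":0.05,"slide":[0,0,0],"spin":0},{"gripper":0.045,"slide":[0,0,0],"spin":0},{"gripper":0.045,"slide":[0,0,0],"spin":0}]'

```text
time_s: 10.35
ee_pos: [0.466, -0.0173, 0.2149]
eef_rot: [3.141, 0.0, 1.498]
force: [-2.2, 0.5, 5.7]
grip_width: 0.0569
grip_force: 15.0
```

```bash
python3 plan.py 464.6 -17.5 300 1.5  589.1 186.6 300 1.5
```

```text
t 10.35 at [466.  -17.3 214.9] yaw 1.498 F [-2.2  0.5  5.7] M [-0.    0.6   0.04] w 56.9 g 15.0
-> [464.6 -17.5 300.    1.5] slide [-0.0004 -0.0014 -0.0851] spin -0.002
-> [589.1 186.6 300.    1.5] slide [ 0.2124  0.1098 -0.    ] spin 0.0
```

Request:
jog_arm --rows '[{"gripper":0.045,"slide":[0,0,-0.006],"spin":0},{"gripper":0.045,"slide":[0,0,-0.02],"spin":0},{"gripper":0.045,"slide":[0,0,-0.04],"spin":0},{"gripper":0.045,"slide":[0,0,-0.06],"spin":0},{"gripper":0.045,"slide":[0,0,-0.08],"spin":0},{"gripper":0.045,"slide":[0,0,-0.092],"spin":0},{"gripper":0.045,"slide":[0,0,-0.097],"spin":0}]'

```text
time_s: 11.05
ee_pos: [0.4661, -0.0172, 0.3126]
eef_rot: [3.14, 0.0, 1.498]
force: [-0.6, 0.0, -1.3]
grip_width: 0.0572
grip_force: 15.0
```

Request:
jog_arm --rows '[{"gripper":0.045,"slide":[0.012,0.006,0],"spin":0},{"gripper":0.045,"slide":[0.042,0.021,0],"spin":0},{"gripper":0.045,"slide":[0.08,0.041,0],"spin":0},{"gripper":0.045,"slide":[0.12,0.061,0],"spin":0},{"gripper":0.045,"slide":[0.16,0.081,0],"spin":0},{"gripper":0.045,"slide":[0.194,0.099,0],"spin":0},{"gripper":0.045,"slide":[0.212,0.108,0],"spin":0},{"gripper":0.045,"slide":[0.212,0.108,0],"spin":0}]'

```text
time_s: 11.85
ee_pos: [0.5897, 0.1893, 0.3094]
eef_rot: [-3.14, 0.0, 1.5]
force: [0.9, -0.4, -2.4]
grip_width: 0.0574
grip_force: 15.0
```

```bash
python3 plan.py 589.1 186.6 221.5 1.5
```

```text
t 11.85 at [589.7 189.3 309.4] yaw 1.5 F [ 0.9 -0.4 -2.4] M [-0.12  0.11  0.  ] w 57.4 g 15.0
-> [589.1 186.6 221.5   1.5] slide [-0.0027 -0.0004  0.0879] spin 0.0
```

Request:
jog_arm --rows '[{"gripper":0.045,"slide":[0,0,0.012],"spin":0},{"gripper":0.045,"slide":[0,0,0.035],"spin":0},{"gripper":0.045,"slide":[0,0,0.055],"spin":0},{"gripper":0.045,"slide":[0,0,0.07],"spin":0},{"gripper":0.045,"slide":[0,0,0.08],"spin":0},{"gripper":0.045,"slide":[0,0,0.085],"spin":0},{"gripper":0.045,"slide":[0,0,0.087],"spin":0},{"gripper":0.045,"slide":[0,0,0.088],"spin":0}]'

```text
time_s: 12.65
ee_pos: [0.5893, 0.1863, 0.2239]
eef_rot: [3.141, -0.0, 1.498]
force: [-0.9, 0.2, -1.4]
grip_width: 0.0571
grip_force: 15.0
```

Request:
jog_arm --rows '[{"gripper":0.045,"slide":[0,0,0.0007],"spin":0},{"gripper":0.045,"slide":[0,0,0.0014],"spin":0},{"gripper":0.045,"slide":[0,0,0.002],"spin":0}]'

```text
time_s: 12.95
ee_pos: [0.5892, 0.1863, 0.2218]
eef_rot: [3.141, -0.0, 1.498]
force: [-0.4, 0.4, -0.4]
grip_width: 0.0574
grip_force: 15.0
```

Request:
jog_arm --rows '[{"gripper":0.045,"slide":[0,0,0.0006],"spin":0},{"gripper":0.045,"slide":[0,0,0.0012],"spin":0},{"gripper":0.045,"slide":[0,0,0.0012],"spin":0}]'

```text
time_s: 13.25
ee_pos: [0.5893, 0.1864, 0.221]
eef_rot: [3.141, -0.0, 1.498]
force: [-2.2, -0.9, 5.6]
grip_width: 0.0572
grip_force: 15.0
```

Contact. I'll release and retreat.

Request:
jog_arm --rows '[{"gripper":0.055,"slide":[0,0,0],"spin":0},{"gripper":0.06,"slide":[0,0,0],"spin":0},{"gripper":0.07,"slide":[0,0,0],"spin":0},{"gripper":0.085,"slide":[0,0,0],"spin":0},{"gripper":0.09,"slide":[0,0,0],"spin":0},{"gripper":0.09,"slide":[0,0,-0.01],"spin":0},{"gripper":0.094,"slide":[0,0,-0.04],"spin":0},{"gripper":0.094,"slide":[0,0,-0.08],"spin":0}]' --squeeze 4

```text
time_s: 14.05
ee_pos: [0.5889, 0.1862, 0.3004]
eef_rot: [-3.139, 0.001, 1.498]
force: [0.0, 0.5, 0.3]
grip_width: 0.0938
grip_force: 0.0
```

Request:
jog_arm --rows '[{"gripper":0.094,"slide":[0,0,-0.02],"spin":0},{"gripper":0.094,"slide":[0,0,-0.02],"spin":0}]'

```text
time_s: 14.25
ee_pos: [0.5894, 0.1864, 0.3244]
eef_rot: [3.136, -0.002, 1.498]
force: [-0.4, 0.5, -0.8]
grip_width: 0.0938
grip_force: 0.0
```

```bash
python3 - <<'E'
from h import *
X,pic=cloud('wrist'); Z=X[...,2]
near=lambda x,y,r,z0,z1: X[(np.hypot(X[...,0]-x,X[...,1]-y)<r)&(Z>z0)&(Z<z1)]
P=near(.589,.186,.045,.034,.055); print(rect(P),len(P),np.median(P[:,2]))
E
python3 plan.py 409 -163.6 320 2.19
```

```text
(array([590.2, 184.8]), array([57. , 56.7]), 41.2) 2381 0.0403995962423489
t 14.3 at [589.2 186.3 322. ] yaw 1.498 F [-0.7  0.6 -0.6] M [-0.08  0.09 -0.  ] w 94.4 g 0.0
-> [ 409.   -163.6   320.      2.19] slide [-0.3621 -0.1542  0.002 ] spin -0.692
```

Request:
jog_arm --rows '[{"gripper":0.094,"slide":[-0.02,-0.009,0],"spin":-0.04},{"gripper":0.094,"slide":[-0.06,-0.026,0],"spin":-0.12},{"gripper":0.094,"slide":[-0.105,-0.045,0],"spin":-0.2},{"gripper":0.094,"slide":[-0.15,-0.064,0],"spin":-0.29},{"gripper":0.094,"slide":[-0.195,-0.083,0],"spin":-0.38},{"gripper":0.094,"slide":[-0.24,-0.102,0],"spin":-0.47},{"gripper":0.094,"slide":[-0.285,-0.121,0],"spin":-0.56},{"gripper":0.094,"slide":[-0.325,-0.138,0],"spin":-0.63}]' --squeeze 20

```text
time_s: 15.1
ee_pos: [0.4263, -0.1293, 0.3194]
eef_rot: [-3.141, -0.001, 2.131]
force: [0.3, 0.2, 0.4]
grip_width: 0.0942
grip_force: 0.0
```

```bash
python3 plan.py 409 -163.6 310 2.19
```

```text
t 15.1 at [ 426.3 -129.3  319.4] yaw 2.131 F [0.3 0.2 0.4] M [-0.03 -0.03  0.02] w 94.2 g 0.0
-> [ 409.   -163.6   310.      2.19] slide [-0.0199 -0.0329  0.0094] spin -0.059
```

Request:
jog_arm --rows '[{"gripper":0.094,"slide":[-0.013,-0.022,0.006],"spin":-0.04},{"gripper":0.094,"slide":[-0.02,-0.033,0.009],"spin":-0.059},{"gripper":0.094,"slide":[-0.02,-0.033,0.009],"spin":-0.059},{"gripper":0.094,"slide":[-0.02,-0.033,0.009],"spin":-0.059}]'

```text
time_s: 15.5
ee_pos: [0.4105, -0.1619, 0.3108]
eef_rot: [-3.141, -0.001, 2.186]
force: [0.4, -0.1, -0.5]
grip_width: 0.094
grip_force: 0.0
```

```bash
python3 - <<'E'
from h import *
X,pic=cloud('wrist'); Z=X[...,2]
near=lambda x,y,r,z0,z1: X[(np.hypot(X[...,0]-x,X[...,1]-y)<r)&(Z>z0)&(Z<z1)]
P=near(.409,-.164,.06,.017,.032); print(rect(P),len(P),np.median(P[:,2]))
cv2.imwrite('pics/w3.png',pic[:,:,::-1])
E
python3 plan.py 409 -163.6 210 2.19
```

```text
(array([ 408.2, -164.9]), array([60. , 83.9]), 34.6) 4454 0.022549416549175666
t 15.55 at [ 410.6 -161.6  311. ] yaw 2.187 F [0.4 0.3 0.4] M [-0.02  0.01 -0.04] w 93.8 g 0.0
-> [ 409.   -163.6   210.      2.19] slide [-0.0007 -0.0025  0.101 ] spin -0.003
```

View pics/w3.png

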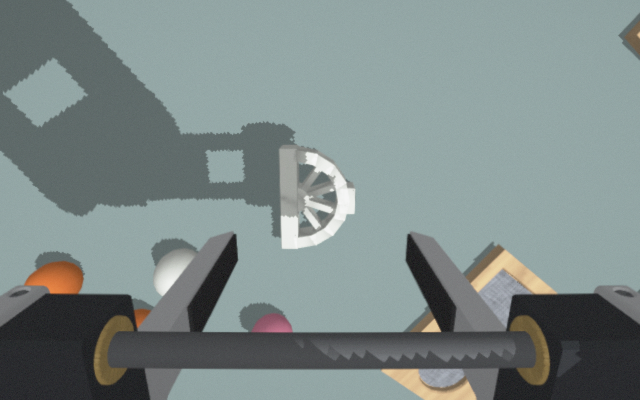

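Wrist view: the plaque is at (317,198), with the sill (289) and keystone (348) across the finger line. The fingers have free ground on both sides, and the white egg at (178,272) is well clear.

Request:
jog_arm --rows '[{"gripper":0.094,"slide":[-0.001,-0.003,0.02],"spin":0.01},{"gripper":0.094,"slide":[-0.001,-0.003,0.045],"spin":0.01},{"gripper":0.094,"slide":[-0.001,-0.003,0.07],"spin":0.01},{"gripper":0.094,"slide":[-0.001,-0.003,0.09],"spin":0.01},{"gripper":0.094,"slide":[-0.001,-0.003,0.101],"spin":0.01},{"gripper":0.08,"slide":[-0.001,-0.003,0.101],"spin":0.01},{"gripper":0.066,"slide":[-0.001,-0.003,0.101],"spin":0.01},{"gripper":0.06,"slide":[-0.001,-0.003,0.101],"spin":0.01}]'

```text
time_s: 16.35
ee_pos: [0.4089, -0.1647, 0.2112]
eef_rot: [3.141, 0.001, 2.177]
force: [0.3, 0.3, 0.8]
grip_width: 0.0733
grip_force: 0.0
```

Request:
jog_arm --rows '[{"gripper":0.058,"slide":[0,0,0],"spin":0},{"gripper":0.053,"slide":[0,0,0],"spin":0},{"gripper":0.05,"slide":[0,0,0],"spin":0},{"gripper":0.05,"slide":[0,0,0],"spin":0}]'

```text
time_s: 16.75
ee_pos: [0.4087, -0.1648, 0.2109]
eef_rot: [3.141, 0.001, 2.177]
force: [-1.3, 0.8, 7.4]
grip_width: 0.0597
grip_force: 20.0
```

```bash
python3 plan.py 596.1 285.3 310 1.5
```

```text
t 16.75 at [ 408.7 -164.8  210.9] yaw 2.177 F [-1.3  0.8  7.4] M [0.11 0.3  0.08] w 59.7 g 20.0
-> [596.1 285.3 310.    1.5] slide [ 0.2632  0.4104 -0.0991] spin 0.677
```

Request:
jog_arm --rows '[{"gripper":0.05,"slide":[0,0,-0.006],"spin":0},{"gripper":0.05,"slide":[0,0,-0.02],"spin":0},{"gripper":0.05,"slide":[0,0,-0.042],"spin":0},{"gripper":0.05,"slide":[0,0,-0.066],"spin":0},{"gripper":0.05,"slide":[0.004,0.006,-0.086],"spin":0.01},{"gripper":0.05,"slide":[0.014,0.022,-0.1],"spin":0.04},{"gripper":0.05,"slide":[0.03,0.047,-0.105],"spin":0.08},{"gripper":0.05,"slide":[0.05,0.078,-0.105],"spin":0.13}]'

```text
time_s: 17.55
ee_pos: [0.4443, -0.0787, 0.3165]
eef_rot: [3.14, 0.001, 2.043]
force: [1.4, 0.3, -2.0]
grip_width: 0.0598
grip_force: 20.0
```

```bash
python3 plan.py 596.1 285.3 315 1.5
```

```text
t 17.55 at [444.3 -78.7 316.5] yaw 2.043 F [ 1.4  0.3 -2. ] M [-0.01 -0.01 -0.01] w 59.8 g 20.0
-> [596.1 285.3 315.    1.5] slide [0.255  0.3009 0.0015] spin 0.543
```

Request:
jog_arm --rows '[{"gripper":0.05,"slide":[0.025,0.03,0],"spin":0.054},{"gripper":0.05,"slide":[0.055,0.065,0],"spin":0.117},{"gripper":0.05,"slide":[0.085,0.1,0],"spin":0.181},{"gripper":0.05,"slide":[0.115,0.136,0],"spin":0.245},{"gripper":0.05,"slide":[0.145,0.171,0],"spin":0.309},{"gripper":0.05,"slide":[0.175,0.206,0],"spin":0.373},{"gripper":0.05,"slide":[0.205,0.242,0],"spin":0.437},{"gripper":0.05,"slide":[0.232,0.274,0],"spin":0.494}]'

```text
time_s: 18.35
ee_pos: [0.5817, 0.2547, 0.3153]
eef_rot: [-3.141, 0.0, 1.551]
force: [0.1, -0.0, -1.9]
grip_width: 0.0593
grip_force: 20.0
```

```bash
python3 plan.py 596.1 285.3 315 1.5
```

```text
t 18.35 at [581.7 254.7 315.3] yaw 1.551 F [ 0.1 -0.  -1.9] M [-0.12  0.07  0.03] w 59.3 g 20.0
-> [596.1 285.3 315.    1.5] slide [0.0309 0.0138 0.0003] spin 0.051
```

Request:
jog_arm --rows '[{"gripper":0.05,"slide":[0.018,0.008,0],"spin":0.03},{"gripper":0.05,"slide":[0.028,0.0125,0],"spin":0.045},{"gripper":0.05,"slide":[0.031,0.014,0],"spin":0.051},{"gripper":0.05,"slide":[0.031,0.014,0],"spin":0.051},{"gripper":0.05,"slide":[0.031,0.014,0],"spin":0.051}]'

```text
time_s: 18.85
ee_pos: [0.5959, 0.2823, 0.3155]
eef_rot: [-3.141, 0.0, 1.501]
force: [-0.3, -1.0, -2.2]
grip_width: 0.0596
grip_force: 20.0
```

```bash
python3 plan.py 596.1 285.3 220 1.5; python3 - <<'E'
from h import *
X,pic=cloud('wrist'); cv2.imwrite('pics/w4.png',pic[:,:,::-1])
E
```

```text
t 18.85 at [595.9 282.3 315.5] yaw 1.501 F [-0.3 -1.  -2.2] M [-0.07  0.08  0.  ] w 59.6 g 20.0
-> [596.1 285.3 220.    1.5] slide [ 0.003  -0.      0.0955] spin 0.001
```

View pics/w4.png

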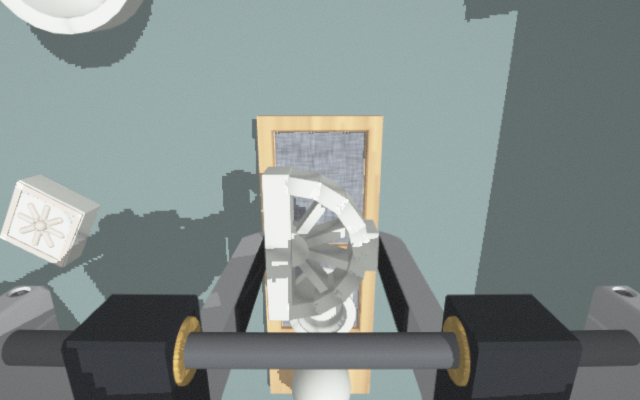

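Wrist view: the plaque (320,245) is square over the oblong pocket (320,180), and the fingers lie along the tray's x.

Request:
jog_arm --rows '[{"gripper":0.05,"slide":[0.002,0,0.012],"spin":0},{"gripper":0.05,"slide":[0.002,0,0.035],"spin":0},{"gripper":0.05,"slide":[0.002,0,0.057],"spin":0},{"gripper":0.05,"slide":[0.002,0,0.075],"spin":0},{"gripper":0.05,"slide":[0.002,0,0.087],"spin":0},{"gripper":0.05,"slide":[0.002,0,0.093],"spin":0},{"gripper":0.05,"slide":[0.002,0,0.0955],"spin":0},{"gripper":0.05,"slide":[0.002,0,0.0955],"spin":0}]'

```text
time_s: 19.7
ee_pos: [0.5962, 0.2853, 0.2201]
eef_rot: [3.141, -0.0, 1.502]
force: [0.7, -0.6, -3.1]
grip_width: 0.0599
grip_force: 20.0
```

Request:
jog_arm --rows '[{"gripper":0.05,"slide":[0,0,0.0007],"spin":0},{"gripper":0.05,"slide":[0,0,0.0014],"spin":0},{"gripper":0.05,"slide":[0,0,0.002],"spin":0}]'

```text
time_s: 20.0
ee_pos: [0.5961, 0.2853, 0.2182]
eef_rot: [3.141, -0.0, 1.502]
force: [-0.9, 0.2, -3.2]
grip_width: 0.0596
grip_force: 20.0
```

Request:
jog_arm --rows '[{"gripper":0.05,"slide":[0,0,0.0006],"spin":0},{"gripper":0.05,"slide":[0,0,0.0012],"spin":0},{"gripper":0.05,"slide":[0,0,0.0014],"spin":0}]'

```text
time_s: 20.3
ee_pos: [0.5961, 0.2853, 0.2169]
eef_rot: [3.141, -0.0, 1.502]
force: [-3.2, -2.1, 6.1]
grip_width: 0.0598
grip_force: 20.0
```

Request:
jog_arm --rows '[{"gripper":0.058,"slide":[0,0,0],"spin":0},{"gripper":0.063,"slide":[0,0,0],"spin":0},{"gripper":0.07,"slide":[0,0,0],"spin":0},{"gripper":0.085,"slide":[0,0,0],"spin":0},{"gripper":0.09,"slide":[0,0,0],"spin":0},{"gripper":0.09,"slide":[0,0,-0.01],"spin":0},{"gripper":0.094,"slide":[0,0,-0.04],"spin":0},{"gripper":0.094,"slide":[0,0,-0.08],"spin":0}]' --squeeze 4

```text
time_s: 21.1
ee_pos: [0.5959, 0.2852, 0.2964]
eef_rot: [-3.139, 0.001, 1.502]
force: [0.3, -0.7, -0.1]
grip_width: 0.0941
grip_force: 0.0
```

Request:
jog_arm --rows '[{"gripper":0.094,"slide":[0,0,-0.025],"spin":0},{"gripper":0.094,"slide":[0,0,-0.025],"spin":0}]'

```text
time_s: 21.3
ee_pos: [0.5964, 0.2854, 0.3266]
eef_rot: [3.135, -0.003, 1.502]
force: [-0.1, -0.0, 0.7]
grip_width: 0.0938
grip_force: 0.0
```

```bash
python3 - <<'E'
from h import *
X,pic=cloud('wrist'); Z=X[...,2]
near=lambda x,y,r,z0,z1: X[(np.hypot(X[...,0]-x,X[...,1]-y)<r)&(Z>z0)&(Z<z1)]
P=near(.596,.285,.05,.022,.04); print(rect(P),len(P),np.median(P[:,2]),np.percentile(P[:,2],[5,95]))
E
python3 plan.py 349 -283 320 1.5
```

```text
(array([597. , 285.8]), array([84.2, 60.1]), 86.0) 4309 0.02850218296621604 [0.02331627 0.02980709]
t 21.35 at [596.1 285.3 323.8] yaw 1.502 F [ 0.1  0.4 -0.2] M [-0.07  0.09  0.  ] w 93.6 g 0.0
-> [ 349.  -283.   320.     1.5] slide [-0.584  -0.2074  0.0038] spin 0.002
```

Request:
jog_arm --rows '[{"gripper":0.094,"slide":[-0.02,-0.007,0],"spin":0},{"gripper":0.094,"slide":[-0.06,-0.021,0],"spin":0},{"gripper":0.094,"slide":[-0.105,-0.037,0],"spin":0},{"gripper":0.094,"slide":[-0.15,-0.053,0],"spin":0},{"gripper":0.094,"slide":[-0.195,-0.069,0],"spin":0},{"gripper":0.094,"slide":[-0.24,-0.085,0],"spin":0},{"gripper":0.094,"slide":[-0.285,-0.101,0],"spin":0},{"gripper":0.094,"slide":[-0.33,-0.117,0],"spin":0}]'

```text
time_s: 22.15
ee_pos: [0.4553, -0.0373, 0.3206]
eef_rot: [-3.14, -0.0, 1.502]
force: [1.1, -1.5, -1.3]
grip_width: 0.0944
grip_force: 0.0
```

```bash
python3 plan.py 349 -283 310 1.5
```

```text
t 22.15 at [455.3 -37.3 320.6] yaw 1.502 F [ 1.1 -1.5 -1.3] M [-0.06  0.    0.01] w 94.4 g 0.0
-> [ 349.  -283.   310.     1.5] slide [-0.2525 -0.0892  0.0106] spin 0.002
```

Request:
jog_arm --rows '[{"gripper":0.094,"slide":[-0.045,-0.016,0.002],"spin":0},{"gripper":0.094,"slide":[-0.09,-0.032,0.004],"spin":0},{"gripper":0.094,"slide":[-0.135,-0.048,0.006],"spin":0},{"gripper":0.094,"slide":[-0.18,-0.064,0.008],"spin":0},{"gripper":0.094,"slide":[-0.22,-0.078,0.01],"spin":0},{"gripper":0.094,"slide":[-0.252,-0.089,0.01],"spin":0},{"gripper":0.094,"slide":[-0.252,-0.089,0.01],"spin":0},{"gripper":0.094,"slide":[-0.252,-0.089,0.01],"spin":0}]'

```text
time_s: 22.95
ee_pos: [0.3501, -0.2812, 0.3106]
eef_rot: [-3.14, -0.001, 1.5]
force: [0.3, 0.9, 0.3]
grip_width: 0.0939
grip_force: 0.0
```

```bash
python3 - <<'E'
from h import *
X,pic=cloud('wrist'); Z=X[...,2]
near=lambda x,y,r,z0,z1: X[(np.hypot(X[...,0]-x,X[...,1]-y)<r)&(Z>z0)&(Z<z1)]
P=near(.349,-.283,.036,.01,.09); print('SE',egg(P,.0195,.027,.023),len(P),P[:,2].max())
cv2.imwrite('pics/w5.png',pic[:,:,::-1])
E
python3 plan.py 349 -283 204 1.5
```

```text
SE (array([ 348.8, -285. ,    0.6]), np.float64(0.00018)) 1894 0.05171875678100685
t 23.0 at [ 350.5 -280.6  310.8] yaw 1.502 F [-0.2  0.9 -0.4] M [-0.04  0.04 -0.08] w 93.9 g 0.0
-> [ 349.  -283.   204.     1.5] slide [-0.0025 -0.0013  0.1068] spin 0.002
```

View pics/w5.png

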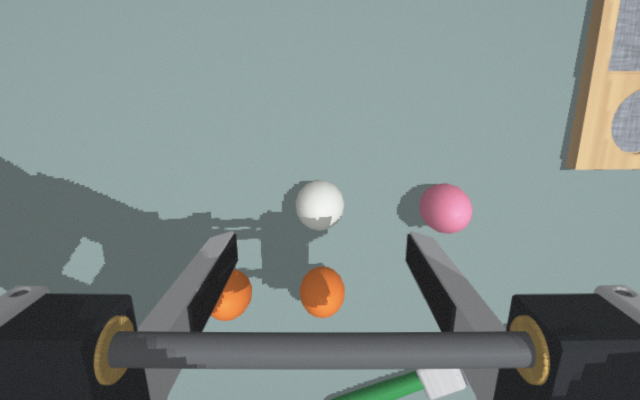

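Wrist view: the white egg at (320,205) is midway between the fingers. The pink egg is at (445,208), and the orange ones, at (228,294) and (322,292), are off the finger line. I'll go down with a narrower opening and keep the tips at least 8 mm above the foot.

Request:
jog_arm --rows '[{"gripper":0.07,"slide":[-0.003,-0.001,0.02],"spin":0},{"gripper":0.07,"slide":[-0.003,-0.001,0.045],"spin":0},{"gripper":0.07,"slide":[-0.003,-0.001,0.065],"spin":0},{"gripper":0.07,"slide":[-0.003,-0.001,0.082],"spin":0},{"gripper":0.07,"slide":[-0.003,-0.001,0.094],"spin":0},{"gripper":0.07,"slide":[-0.003,-0.001,0.102],"spin":0},{"gripper":0.06,"slide":[-0.003,-0.001,0.102],"spin":0},{"gripper":0.05,"slide":[-0.003,-0.001,0.102],"spin":0}]' --squeeze 12

```text
time_s: 23.8
ee_pos: [0.3495, -0.284, 0.2098]
eef_rot: [3.141, 0.0, 1.502]
force: [0.5, -0.1, 0.1]
grip_width: 0.0576
grip_force: 0.0
```

Request:
jog_arm --rows '[{"gripper":0.045,"slide":[0,0,0],"spin":0},{"gripper":0.042,"slide":[0,0,0],"spin":0},{"gripper":0.038,"slide":[0,0,0],"spin":0},{"gripper":0.033,"slide":[0,0,0],"spin":0},{"gripper":0.03,"slide":[0,0,0],"spin":0},{"gripper":0.03,"slide":[0,0,0],"spin":0}]'

```text
time_s: 24.4
ee_pos: [0.3492, -0.2841, 0.2097]
eef_rot: [3.141, 0.0, 1.502]
force: [-3.4, 0.5, 5.8]
grip_width: 0.0379
grip_force: 12.0
```

```bash
python3 plan.py 612.3 -237.1 310 1.5
```

```text
t 24.4 at [ 349.2 -284.1  209.7] yaw 1.502 F [-3.4  0.5  5.8] M [ 0.07  0.54 -0.  ] w 37.9 g 12.0
-> [ 612.3 -237.1  310.     1.5] slide [ 0.0651  0.2592 -0.1003] spin 0.002
```

Request:
jog_arm --rows '[{"gripper":0.03,"slide":[0,0,-0.005],"spin":0},{"gripper":0.03,"slide":[0,0,-0.016],"spin":0},{"gripper":0.03,"slide":[0,0,-0.034],"spin":0},{"gripper":0.03,"slide":[0,0,-0.054],"spin":0},{"gripper":0.03,"slide":[0,0,-0.072],"spin":0},{"gripper":0.03,"slide":[0,0,-0.085],"spin":0},{"gripper":0.03,"slide":[0,0,-0.09],"spin":0},{"gripper":0.03,"slide":[0,0,-0.09],"spin":0}]'

```text
time_s: 25.2
ee_pos: [0.3493, -0.284, 0.3002]
eef_rot: [3.14, 0.001, 1.502]
force: [0.3, -0.0, 0.1]
grip_width: 0.0378
grip_force: 12.0
```

Request:
jog_arm --rows '[{"gripper":0.03,"slide":[0.003,0.012,0],"spin":0},{"gripper":0.03,"slide":[0.01,0.04,0],"spin":0},{"gripper":0.03,"slide":[0.02,0.08,0],"spin":0},{"gripper":0.03,"slide":[0.031,0.122,0],"spin":0},{"gripper":0.03,"slide":[0.042,0.166,0],"spin":0},{"gripper":0.03,"slide":[0.052,0.208,0],"spin":0},{"gripper":0.03,"slide":[0.06,0.24,0],"spin":0},{"gripper":0.03,"slide":[0.064,0.255,0],"spin":0}]'

```text
time_s: 26.0
ee_pos: [0.6108, -0.2361, 0.2976]
eef_rot: [-3.14, -0.001, 1.503]
force: [-0.4, -0.4, -1.2]
grip_width: 0.0378
grip_force: 12.0
```

Request:
jog_arm --rows '[{"gripper":0.03,"slide":[0.001,0.004,0],"spin":0},{"gripper":0.03,"slide":[0.001,0.004,0],"spin":0},{"gripper":0.03,"slide":[0.001,0.004,0],"spin":0}]'

```text
time_s: 26.3
ee_pos: [0.6116, -0.2372, 0.299]
eef_rot: [-3.141, -0.0, 1.501]
force: [-0.2, 0.2, -1.5]
grip_width: 0.0378
grip_force: 12.0
```

```bash
python3 plan.py 612.3 -237.1 219 1.5; python3 - <<'E'
from h import *
X,pic=cloud('wrist'); cv2.imwrite('pics/w6.png',pic[:,:,::-1])
E
```

```text
t 26.3 at [ 611.6 -237.2  299. ] yaw 1.501 F [-0.2  0.2 -1.5] M [-0.04  0.07 -0.01] w 37.8 g 12.0
-> [ 612.3 -237.1  219.     1.5] slide [0.0001 0.0007 0.08  ] spin 0.001
```

View pics/w6.png

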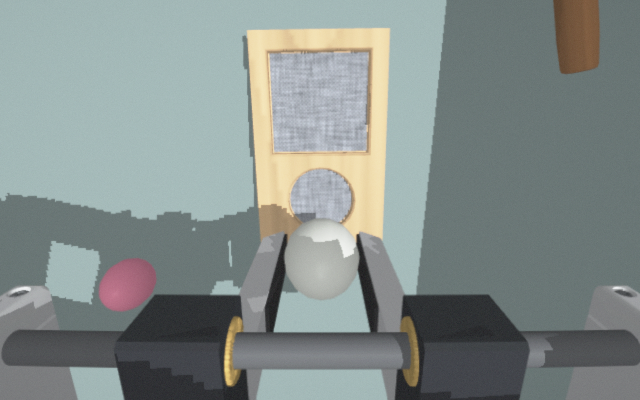

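The small egg (321,258) hangs over the dimple (321,198) and is aligned with the tray. I'll lower it.

Request:
jog_arm --rows '[{"gripper":0.03,"slide":[0,0,0.01],"spin":0},{"gripper":0.03,"slide":[0,0,0.028],"spin":0},{"gripper":0.03,"slide":[0,0,0.046],"spin":0},{"gripper":0.03,"slide":[0,0,0.062],"spin":0},{"gripper":0.03,"slide":[0,0,0.073],"spin":0},{"gripper":0.03,"slide":[0,0,0.078],"spin":0},{"gripper":0.03,"slide":[0,0,0.08],"spin":0},{"gripper":0.03,"slide":[0,0,0.081],"spin":0}]'

```text
time_s: 27.15
ee_pos: [0.6122, -0.2371, 0.2188]
eef_rot: [3.141, 0.0, 1.502]
force: [0.5, 0.3, -1.5]
grip_width: 0.038
grip_force: 12.0
```

Request:
jog_arm --rows '[{"gripper":0.03,"slide":[0,0,0.0005],"spin":0},{"gripper":0.03,"slide":[0,0,0.001],"spin":0},{"gripper":0.03,"slide":[0,0,0.0015],"spin":0}]'

```text
time_s: 27.45
ee_pos: [0.6122, -0.2371, 0.2172]
eef_rot: [3.141, 0.0, 1.502]
force: [-0.2, 1.1, -1.2]
grip_width: 0.0381
grip_force: 12.0
```

Request:
jog_arm --rows '[{"gripper":0.03,"slide":[0,0,0.0005],"spin":0},{"gripper":0.03,"slide":[0,0,0.001],"spin":0},{"gripper":0.03,"slide":[0,0,0.0014],"spin":0}]'

```text
time_s: 27.75
ee_pos: [0.6122, -0.2371, 0.2158]
eef_rot: [3.141, 0.0, 1.502]
force: [-2.3, 0.6, 4.5]
grip_width: 0.0378
grip_force: 12.0
```

Request:
jog_arm --rows '[{"gripper":0.035,"slide":[0,0,0],"spin":0},{"gripper":0.038,"slide":[0,0,0],"spin":0},{"gripper":0.041,"slide":[0,0,0],"spin":0},{"gripper":0.045,"slide":[0,0,0],"spin":0},{"gripper":0.055,"slide":[0,0,0],"spin":0},{"gripper":0.065,"slide":[0,0,0],"spin":0},{"gripper":0.075,"slide":[0,0,0],"spin":0},{"gripper":0.075,"slide":[0,0,0],"spin":0}]' --squeeze 4

```text
time_s: 28.55
ee_pos: [0.6121, -0.237, 0.2154]
eef_rot: [-3.142, -0.0, 1.502]
force: [0.0, -0.9, 0.1]
grip_width: 0.0728
grip_force: 0.0
```

Request:
jog_arm --rows '[{"gripper":0.08,"slide":[0,0,-0.01],"spin":0},{"gripper":0.094,"slide":[0,0,-0.03],"spin":0},{"gripper":0.094,"slide":[0,0,-0.065],"spin":0},{"gripper":0.094,"slide":[0,0,-0.095],"spin":0},{"gripper":0.094,"slide":[0,0,-0.108],"spin":0},{"gripper":0.094,"slide":[0,0,-0.108],"spin":0}]'

```text
time_s: 29.15
ee_pos: [0.6122, -0.2371, 0.3255]
eef_rot: [3.138, 0.001, 1.502]
force: [-0.0, -0.6, -0.5]
grip_width: 0.094
grip_force: 0.0
```

```bash
python3 - <<'E'
from h import *
X,pic=cloud('wrist'); Z=X[...,2]
near=lambda x,y,r,z0,z1: X[(np.hypot(X[...,0]-x,X[...,1]-y)<r)&(Z>z0)&(Z<z1)]
P=near(.612,-.237,.036,.018,.09); print('SE',egg(P,.0195,.027,.029),len(P),P[:,2].max())
E
python3 plan.py 361 276.5 320 0.991
```

```text
SE (array([ 6.129e+02, -2.380e+02,  6.000e-01]), np.float64(0.00018)) 1787 0.058292949711358955
t 29.2 at [ 612.  -237.   323.4] yaw 1.502 F [ 0.2  0.7 -1. ] M [-0.01  0.06  0.  ] w 94.1 g 0.0
-> [361.    276.5   320.      0.991] slide [ 0.495  -0.2858  0.0034] spin 0.511
```

Small egg is down and upright. Next the tile: a 572 mm traverse.

Request:
jog_arm --rows '[{"gripper":0.094,"slide":[0.02,-0.012,0],"spin":0.02},{"gripper":0.094,"slide":[0.055,-0.032,0],"spin":0.057},{"gripper":0.094,"slide":[0.095,-0.055,0],"spin":0.098},{"gripper":0.094,"slide":[0.135,-0.078,0],"spin":0.14},{"gripper":0.094,"slide":[0.175,-0.101,0],"spin":0.18},{"gripper":0.094,"slide":[0.215,-0.124,0],"spin":0.22},{"gripper":0.094,"slide":[0.255,-0.147,0],"spin":0.263},{"gripper":0.094,"slide":[0.295,-0.17,0],"spin":0.305}]'

```text
time_s: 30.0
ee_pos: [0.4615, 0.0703, 0.3218]
eef_rot: [-3.139, 0.001, 1.195]
force: [0.4, -0.4, 0.1]
grip_width: 0.0943
grip_force: 0.0
```

```bash
python3 plan.py 361 276.5 310 .991
```

```text
t 30.0 at [461.5  70.3 321.8] yaw 1.195 F [ 0.4 -0.4  0.1] M [-0.09  0.11 -0.  ] w 94.3 g 0.0
-> [361.    276.5   310.      0.991] slide [ 0.1549 -0.1692  0.0118] spin 0.204
```

Request:
jog_arm --rows '[{"gripper":0.094,"slide":[0.031,-0.034,0.003],"spin":0.041},{"gripper":0.094,"slide":[0.062,-0.068,0.006],"spin":0.082},{"gripper":0.094,"slide":[0.093,-0.102,0.009],"spin":0.122},{"gripper":0.094,"slide":[0.124,-0.135,0.011],"spin":0.163},{"gripper":0.094,"slide":[0.147,-0.16,0.012],"spin":0.194},{"gripper":0.094,"slide":[0.155,-0.169,0.012],"spin":0.204},{"gripper":0.094,"slide":[0.155,-0.169,0.012],"spin":0.204},{"gripper":0.094,"slide":[0.155,-0.169,0.012],"spin":0.204}]' --squeeze 18

```text
time_s: 30.8
ee_pos: [0.3622, 0.2746, 0.3105]
eef_rot: [-3.141, 0.002, 0.994]
force: [0.1, 0.3, 0.1]
grip_width: 0.0945
grip_force: 0.0
```

```bash
python3 - <<'E'
from h import *
X,pic=cloud('wrist'); Z=X[...,2]
near=lambda x,y,r,z0,z1: X[(np.hypot(X[...,0]-x,X[...,1]-y)<r)&(Z>z0)&(Z<z1)]
P=near(.361,.276,.06,.018,.035); print(rect(P),len(P),np.median(P[:,2]))
E
python3 plan.py 361 276.5 211 .991
```

```text
(array([360.2, 275.3]), array([57.9, 58.1]), 56.2) 5138 0.025460001324279724
t 30.85 at [362.4 274.3 310.7] yaw 0.993 F [ 0.4 -0.3  0.2] M [-0.02  0.12  0.01] w 93.8 g 0.0
-> [361.    276.5   211.      0.991] slide [ 0.001  -0.0024  0.0997] spin 0.002
```

Request:
jog_arm --rows '[{"gripper":0.094,"slide":[0,-0.002,0.02],"spin":0.006},{"gripper":0.094,"slide":[0,-0.002,0.045],"spin":0.006},{"gripper":0.094,"slide":[0,-0.002,0.07],"spin":0.006},{"gripper":0.094,"slide":[0,-0.002,0.09],"spin":0.006},{"gripper":0.094,"slide":[0,-0.002,0.1],"spin":0.006},{"gripper":0.08,"slide":[0,-0.002,0.1],"spin":0.006},{"gripper":0.065,"slide":[0,-0.002,0.1],"spin":0.006},{"gripper":0.058,"slide":[0,-0.002,0.1],"spin":0.006}]'

```text
time_s: 31.65
ee_pos: [0.3608, 0.2761, 0.2124]
eef_rot: [3.141, -0.001, 0.987]
force: [-0.8, -0.1, -0.4]
grip_width: 0.0736
grip_force: 0.0
```

Request:
jog_arm --rows '[{"gripper":0.056,"slide":[0,0,0],"spin":0},{"gripper":0.05,"slide":[0,0,0],"spin":0},{"gripper":0.048,"slide":[0,0,0],"spin":0},{"gripper":0.048,"slide":[0,0,0],"spin":0}]'

```text
time_s: 32.05
ee_pos: [0.3606, 0.2762, 0.212]
eef_rot: [3.141, -0.001, 0.987]
force: [-1.6, -1.4, 6.3]
grip_width: 0.0575
grip_force: 18.0
```

```bash
python3 plan.py 616.4 -162.2 310 1.517
```

```text
t 32.05 at [360.6 276.2 212. ] yaw 0.987 F [-1.6 -1.4  6.3] M [-0.19  0.47 -0.03] w 57.5 g 18.0
-> [ 616.4   -162.2    310.       1.517] slide [-0.2247  0.4551 -0.098 ] spin -0.53
```

Request:
jog_arm --rows '[{"gripper":0.048,"slide":[0,0,-0.006],"spin":0},{"gripper":0.048,"slide":[0,0,-0.02],"spin":0},{"gripper":0.048,"slide":[0,0,-0.042],"spin":0},{"gripper":0.048,"slide":[0,0,-0.066],"spin":0},{"gripper":0.048,"slide":[-0.004,0.008,-0.086],"spin":-0.01},{"gripper":0.048,"slide":[-0.013,0.026,-0.1],"spin":-0.03},{"gripper":0.048,"slide":[-0.027,0.054,-0.105],"spin":-0.063},{"gripper":0.048,"slide":[-0.045,0.091,-0.105],"spin":-0.106}]'

```text
time_s: 32.85
ee_pos: [0.4117, 0.188, 0.3177]
eef_rot: [3.141, -0.001, 1.096]
force: [1.8, 0.5, -1.8]
grip_width: 0.0577
grip_force: 18.0
```

```bash
python3 plan.py 616.4 -162.2 315 1.517
```

```text
t 32.85 at [411.7 188.  317.7] yaw 1.096 F [ 1.8  0.5 -1.8] M [-0.05  0.06 -0.05] w 57.7 g 18.0
-> [ 616.4   -162.2    315.       1.517] slide [-0.2179  0.3421  0.0027] spin -0.421
```

Request:
jog_arm --rows '[{"gripper":0.048,"slide":[-0.024,0.038,0],"spin":-0.046},{"gripper":0.048,"slide":[-0.05,0.078,0],"spin":-0.097},{"gripper":0.048,"slide":[-0.076,0.119,0],"spin":-0.147},{"gripper":0.048,"slide":[-0.102,0.16,0],"spin":-0.197},{"gripper":0.048,"slide":[-0.128,0.201,0],"spin":-0.247},{"gripper":0.048,"slide":[-0.153,0.24,0],"spin":-0.295},{"gripper":0.048,"slide":[-0.178,0.28,0],"spin":-0.344},{"gripper":0.048,"slide":[-0.198,0.311,0],"spin":-0.383}]'

```text
time_s: 33.65
ee_pos: [0.5973, -0.1329, 0.3165]
eef_rot: [-3.141, 0.0, 1.477]
force: [0.2, 0.5, -1.5]
grip_width: 0.0575
grip_force: 18.0
```

```bash
python3 plan.py 616.4 -162.2 315 1.517
```

```text
t 33.65 at [ 597.3 -132.9  316.5] yaw 1.477 F [ 0.2  0.5 -1.5] M [-0.05  0.09  0.03] w 57.5 g 18.0
-> [ 616.4   -162.2    315.       1.517] slide [-0.0274  0.0217  0.0015] spin -0.04
```

Request:
jog_arm --rows '[{"gripper":0.048,"slide":[-0.016,0.013,0],"spin":-0.024},{"gripper":0.048,"slide":[-0.025,0.02,0],"spin":-0.036},{"gripper":0.048,"slide":[-0.027,0.022,0],"spin":-0.04},{"gripper":0.048,"slide":[-0.027,0.022,0.002],"spin":-0.04},{"gripper":0.048,"slide":[-0.027,0.022,0.002],"spin":-0.04},{"gripper":0.048,"slide":[-0.027,0.022,0.002],"spin":-0.04}]'

```text
time_s: 34.25
ee_pos: [0.6158, -0.1586, 0.3147]
eef_rot: [-3.142, -0.0, 1.517]
force: [0.6, 0.6, -1.6]
grip_width: 0.0578
grip_force: 18.0
```

```bash
python3 plan.py 616.4 -162.2 221 1.517; python3 - <<'E'
from h import *
X,pic=cloud('wrist'); cv2.imwrite('pics/w7.png',pic[:,:,::-1])
E
```

```text
t 34.25 at [ 615.8 -158.6  314.7] yaw 1.517 F [ 0.6  0.6 -1.6] M [-0.07  0.06 -0.  ] w 57.8 g 18.0
-> [ 616.4   -162.2    221.       1.517] slide [-0.0036  0.0008  0.0937] spin -0.0
```

View pics/w7.png

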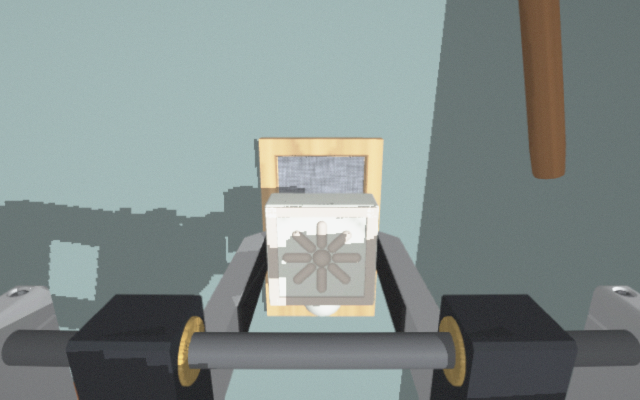

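The tile (321,255) is square to the short tray's square pocket (321,175). I'll lower it with a 3.5 mm correction towards -y.

Request:
jog_arm --rows '[{"gripper":0.048,"slide":[-0.003,0.0005,0.012],"spin":0},{"gripper":0.048,"slide":[-0.003,0.0005,0.034],"spin":0},{"gripper":0.048,"slide":[-0.003,0.0005,0.055],"spin":0},{"gripper":0.048,"slide":[-0.003,0.0005,0.073],"spin":0},{"gripper":0.048,"slide":[-0.003,0.0005,0.085],"spin":0},{"gripper":0.048,"slide":[-0.003,0.0005,0.091],"spin":0},{"gripper":0.048,"slide":[-0.003,0.0005,0.093],"spin":0},{"gripper":0.048,"slide":[-0.003,0.0005,0.094],"spin":0}]'

```text
time_s: 35.1
ee_pos: [0.6165, -0.1625, 0.2209]
eef_rot: [3.141, 0.0, 1.516]
force: [-0.2, -0.9, -2.2]
grip_width: 0.0579
grip_force: 18.0
```

Request:
jog_arm --rows '[{"gripper":0.048,"slide":[0,0,0.0007],"spin":0},{"gripper":0.048,"slide":[0,0,0.0014],"spin":0},{"gripper":0.048,"slide":[0,0,0.002],"spin":0}]'

```text
time_s: 35.4
ee_pos: [0.6164, -0.1625, 0.2189]
eef_rot: [3.141, 0.0, 1.516]
force: [0.4, 0.4, -1.2]
grip_width: 0.0577
grip_force: 18.0
```

Request:
jog_arm --rows '[{"gripper":0.048,"slide":[0,0,0.0006],"spin":0},{"gripper":0.048,"slide":[0,0,0.0011],"spin":0},{"gripper":0.048,"slide":[0,0,0.0011],"spin":0}]'

```text
time_s: 35.7
ee_pos: [0.6164, -0.1625, 0.2181]
eef_rot: [3.141, 0.0, 1.516]
force: [-2.8, 1.3, 5.6]
grip_width: 0.0582
grip_force: 18.0
```

Request:
jog_arm --rows '[{"gripper":0.056,"slide":[0,0,0],"spin":0},{"gripper":0.062,"slide":[0,0,0],"spin":0},{"gripper":0.07,"slide":[0,0,0],"spin":0},{"gripper":0.085,"slide":[0,0,0],"spin":0},{"gripper":0.09,"slide":[0,0,0],"spin":0},{"gripper":0.09,"slide":[0,0,-0.01],"spin":0},{"gripper":0.094,"slide":[0,0,-0.04],"spin":0},{"gripper":0.094,"slide":[0,0,-0.08],"spin":0}]' --squeeze 4

```text
time_s: 36.5
ee_pos: [0.6161, -0.1624, 0.2975]
eef_rot: [-3.139, -0.001, 1.516]
force: [0.8, -0.5, 1.0]
grip_width: 0.0938
grip_force: 0.0
```

Request:
jog_arm --rows '[{"gripper":0.094,"slide":[0,-0.02,-0.04],"spin":0},{"gripper":0.094,"slide":[0,-0.06,-0.07],"spin":0},{"gripper":0.094,"slide":[0,-0.1,-0.1],"spin":0},{"gripper":0.094,"slide":[0,-0.14,-0.12],"spin":0},{"gripper":0.094,"slide":[0,-0.17,-0.12],"spin":0},{"gripper":0.094,"slide":[0,-0.18,-0.12],"spin":0},{"gripper":0.094,"slide":[0,-0.18,-0.12],"spin":0}]'

```text
time_s: 37.2
ee_pos: [0.4361, -0.1526, 0.4182]
eef_rot: [3.14, 0.0, 1.515]
force: [0.1, 0.2, -0.1]
grip_width: 0.0938
grip_force: 0.0
```

```bash
python3 - <<'E'
from h import *
for c in ['top','scene']:
    X,pic=cloud(c); Z=X[...,2]
    near=lambda x,y,r,z0,z1: X[(np.hypot(X[...,0]-x,X[...,1]-y)<r)&(Z>z0)&(Z<z1)]
    print(c)
    for n,x,y,r,a,cc,z in [('LE',.584,.111,.036,.027,.036,.038),('SE',.612,-.237,.03,.0195,.027,.029)]:
        P=near(x,y,r,.018,.09)
        if len(P)>50: print(n,egg(P,a,cc,z),P[:,2].max())
    for n,x,y,r,z in [('tile',.616,-.162,.045,.024),('tea',.589,.186,.045,.034),('plaque',.596,.285,.05,.022)]:
        P=near(x,y,r,.006+z-.005,.006+z+.006)
        if len(P)>50: print(n,rect(P),np.median(P[:,2]))
    cv2.imwrite(f'pics/{c}9.png',pic[:,:,::-1])
E
```

```text
top
LE (array([5.858e+02, 1.119e+02, 4.000e-01]), np.float64(0.001)) 0.08033238465265455
SE (array([ 6.145e+02, -2.362e+02,  1.000e-01]), np.float64(0.00183)) 0.05958610726826564
tile (array([ 618.3, -162.2]), array([56.5, 58.8]), 87.4) 0.031387723925155
tea (array([590.9, 186.7]), array([56.1, 55.6]), 0.8) 0.03981683583277137
plaque (array([598.2, 287.1]), array([83.5, 59.9]), 86.4) 0.02795313588360798
scene
LE (array([583.5, 113. ,   2.3]), np.float64(0.00159)) 0.07838020524543429
SE (array([ 611.7, -235.8,    1.1]), np.float64(0.00131)) 0.0582486505680593
tile (array([ 616.2, -163.1]), array([60.3, 60.7]), 87.8) 0.031999759372247666
tea (array([589.7, 187.7]), array([56.9, 58.8]), 20.1) 0.04127548369347409
plaque (array([598.2, 287.2]), array([85.5, 62.8]), 88.0) 0.029146642257436975
```

View pics/scene9.png

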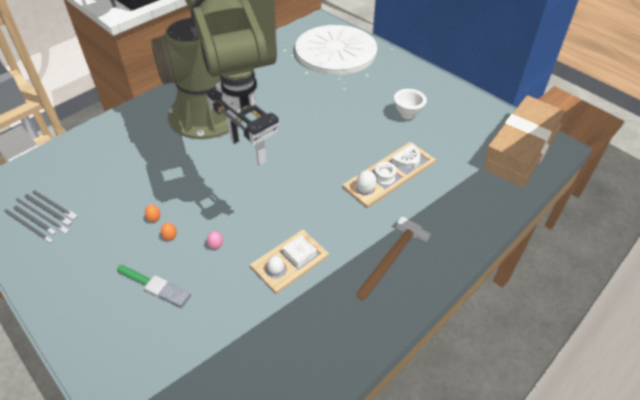

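View pics/top9.png

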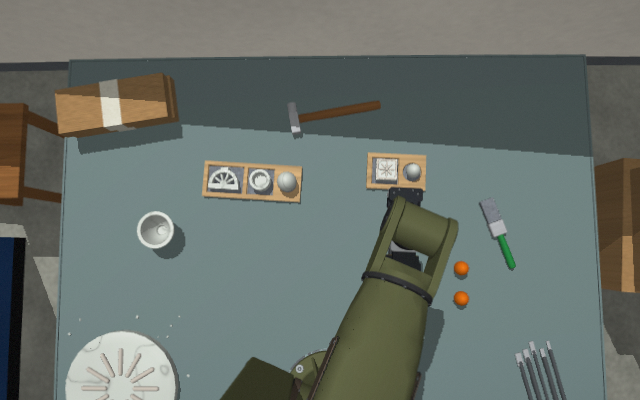

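Both trays are full: long tray at top (224,182), (260,182) and (287,182), short tray at (386,170) and (412,171). Every piece sits 6 mm above its bench height within about 1 mm. The hammer, brush and mortar are unmoved, and the decoys show as before (pink hidden by the arm in the top view).

```bash
python3 -c "
from station import workorder
print(workorder.hand_in())"
```

```text
the job is handed in; nothing more can be done
None
```

Both gift sets are packed in the order asked and the job is handed in at about 37 s: all five pieces are fully down in their pockets, the eggs are upright after a slow set-down, everything is released, and the hammer, brush and mortar are where they were.

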